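# Top up the vial carrier and lift it level by its handle

### The job

Get the vial carrier ready to be taken to the instrument: stand the two spare vials from the bench, upright and fully down, in its two empty pockets, leaving the vials that are already in it in their pockets. Then take the carrier by the middle of its handle, lift it about 10 cm straight up, level and without disturbing the other things on the bench, and finish the program while holding it there, steady, with all eight vials in place.

Things in the scene. Friction and masses are not known exactly. Their poses are not given: they have to be found in the camera images.
- carrier: Loose grey plastic vial carrier, 112 (own x) x 232 mm (own y), 0.34 to 0.55 kg empty. Base plate (top 6 mm above the bench) and a holed plate (z 25 to 28 mm) with eight 28 mm holes, two rows of four. Origin: centre of its underside; z up. Neighbouring vials leave 36 mm across the rows and 18 mm along a row: fingers fit closing along own x. Bail handle over the middle (own y = 0).
- handle (a point): Centre of the carrier's grip, 100 mm above its underside, over its middle and centre of mass: a flat-sided black bar 66 mm long (own x), 18 mm thick (own y: the width to grasp), 20 mm tall (z 90 to 110 mm), on two upright 8 mm steel rods at own x = -46 and +46 mm. Axes as the carrier's.
- pocket_1 (a point): Pocket of the carrier at own x -30, y -92 mm, moving with it: the middle of a vial that stands fully down in it (34 mm above the carrier's underside). Six of the eight pockets hold a vial at the start, any two are empty.
- pocket_2 (a point): Pocket of the carrier at own x +30, y -92 mm, moving with it: the middle of a vial that stands fully down in it (34 mm above the carrier's underside).
- pocket_3 (a point): Pocket of the carrier at own x -30, y -50 mm, moving with it: the middle of a vial that stands fully down in it (34 mm above the carrier's underside).
- pocket_4 (a point): Pocket of the carrier at own x +30, y -50 mm, moving with it: the middle of a vial that stands fully down in it (34 mm above the carrier's underside).
- pocket_5 (a point): Pocket of the carrier at own x -30, y +50 mm, moving with it: the middle of a vial that stands fully down in it (34 mm above the carrier's underside).
- pocket_6 (a point): Pocket of the carrier at own x +30, y +50 mm, moving with it: the middle of a vial that stands fully down in it (34 mm above the carrier's underside).
- pocket_7 (a point): Pocket of the carrier at own x -30, y +92 mm, moving with it: the middle of a vial that stands fully down in it (34 mm above the carrier's underside).
- pocket_8 (a point): Pocket of the carrier at own x +30, y +92 mm, moving with it: the middle of a vial that stands fully down in it (34 mm above the carrier's underside).
- vial_1_mid (a point): Middle (28 mm above the foot) of a clear screw-cap glass vial, 24 mm wide and 56 mm tall, white ribbed cap (23 mm wide, top 13 mm), 25 g; own z up. It stands in some pocket of the carrier, 34 mm of it showing above the holed plate.
- vial_2_mid (a point): Middle of another vial like vial_1, in another pocket of the carrier.
- vial_3_mid (a point): Middle of another vial like vial_1, in another pocket of the carrier.
- vial_4_mid (a point): Middle of another vial like vial_1, in another pocket of the carrier.
- vial_5_mid (a point): Middle of another vial like vial_1, in another pocket of the carrier.
- vial_6_mid (a point): Middle of another vial like vial_1, in another pocket of the carrier.
- spare_1_mid (a point): Middle of a spare vial like vial_1, standing upright on the bench to the left of the carrier (+y).
- spare_2_mid (a point): Middle of a spare vial like vial_1, standing upright on the bench to the left of the carrier (+y).
- timer: Bystander on the bench, to be left alone: small white kitchen-type timer, 62 x 62 x 18 mm. Origin: centre of its underside.
- pot: Bystander on the bench, to be left alone: squat white plastic pot with screw cap, 37 mm wide, 34 mm tall. Origin: centre of its underside.
- dropper: Bystander on the bench, to be left alone: brown glass dropper bottle with black cap, 30 mm wide, 78 mm tall. Origin: centre of its underside.
- tape: Bystander on the bench, to be left alone: roll of tape lying flat, 68 mm wide, 19 mm tall. Origin: centre of its underside.
- bottle: Bystander on the bench, to be left alone: brown glass bottle with black screw cap, 40 mm wide, 74 mm tall. Origin: centre of its underside.
Mind the look-alikes: they are no part of the job. Leave any pink look-alike of the part that bears spare_2_mid alone. Leave any orange look-alike of the part that bears vial_1_mid alone.

How it is judged (in metres and radians):
On the way, in this order (a step that is already met when the one before it is completed fails the run):
1. with the carrier still standing on the bench, every one of its eight pockets holds a vial, fully down and let go (distance between any of vial_1_mid, vial_2_mid, vial_3_mid, vial_4_mid, vial_5_mid, vial_6_mid, spare_1_mid, spare_2_mid and pocket_1 below 0.008 m and distance between any of vial_1_mid, vial_2_mid, vial_3_mid, vial_4_mid, vial_5_mid, vial_6_mid, spare_1_mid, spare_2_mid and pocket_2 below 0.008 m and distance between any of vial_1_mid, vial_2_mid, vial_3_mid, vial_4_mid, vial_5_mid, vial_6_mid, spare_1_mid, spare_2_mid and pocket_3 below 0.008 m and distance between any of vial_1_mid, vial_2_mid, vial_3_mid, vial_4_mid, vial_5_mid, vial_6_mid, spare_1_mid, spare_2_mid and pocket_4 below 0.008 m and distance between any of vial_1_mid, vial_2_mid, vial_3_mid, vial_4_mid, vial_5_mid, vial_6_mid, spare_1_mid, spare_2_mid and pocket_5 below 0.008 m and distance between any of vial_1_mid, vial_2_mid, vial_3_mid, vial_4_mid, vial_5_mid, vial_6_mid, spare_1_mid, spare_2_mid and pocket_6 below 0.008 m and distance between any of vial_1_mid, vial_2_mid, vial_3_mid, vial_4_mid, vial_5_mid, vial_6_mid, spare_1_mid, spare_2_mid and pocket_7 below 0.008 m and distance between any of vial_1_mid, vial_2_mid, vial_3_mid, vial_4_mid, vial_5_mid, vial_6_mid, spare_1_mid, spare_2_mid and pocket_8 below 0.008 m and angle between each of vial_1_mid, vial_2_mid, vial_3_mid, vial_4_mid, vial_5_mid, vial_6_mid, spare_1_mid, spare_2_mid's own z axis and vertical below 0.15 rad and height (world z) of carrier below 0.004 m and angle between carrier's own z axis and vertical below 0.03 rad and contact force between the fingers and spare_1 below 0.1 N and contact force between the fingers and spare_2 below 0.1 N), for 0.2 s.
2. the full carrier is up off the bench, level, in the fingers (height (world z) of carrier between 0.07 and 0.15 m and angle between carrier's own z axis and vertical below 0.09 rad and contact force between the fingers and carrier above 1 N), for 0.3 s.
At the end, for the whole second after the job is handed in: The gripper alone carries the carrier, its underside 70 to 150 mm above the bench, within 170 mm of its start and 5 degrees of level, touching no bystander, slower than 20 mm/s and 0.1 rad/s; every pocket holds an upright vial within 8 mm of fully down (all of step 2 and distance between any of vial_1_mid, vial_2_mid, vial_3_mid, vial_4_mid, vial_5_mid, vial_6_mid, spare_1_mid, spare_2_mid and pocket_1 below 0.008 m and distance between any of vial_1_mid, vial_2_mid, vial_3_mid, vial_4_mid, vial_5_mid, vial_6_mid, spare_1_mid, spare_2_mid and pocket_2 below 0.008 m and distance between any of vial_1_mid, vial_2_mid, vial_3_mid, vial_4_mid, vial_5_mid, vial_6_mid, spare_1_mid, spare_2_mid and pocket_3 below 0.008 m and distance between any of vial_1_mid, vial_2_mid, vial_3_mid, vial_4_mid, vial_5_mid, vial_6_mid, spare_1_mid, spare_2_mid and pocket_4 below 0.008 m and distance between any of vial_1_mid, vial_2_mid, vial_3_mid, vial_4_mid, vial_5_mid, vial_6_mid, spare_1_mid, spare_2_mid and pocket_5 below 0.008 m and distance between any of vial_1_mid, vial_2_mid, vial_3_mid, vial_4_mid, vial_5_mid, vial_6_mid, spare_1_mid, spare_2_mid and pocket_6 below 0.008 m and distance between any of vial_1_mid, vial_2_mid, vial_3_mid, vial_4_mid, vial_5_mid, vial_6_mid, spare_1_mid, spare_2_mid and pocket_7 below 0.008 m and distance between any of vial_1_mid, vial_2_mid, vial_3_mid, vial_4_mid, vial_5_mid, vial_6_mid, spare_1_mid, spare_2_mid and pocket_8 below 0.008 m and angle between each of vial_1_mid, vial_2_mid, vial_3_mid, vial_4_mid, vial_5_mid, vial_6_mid, spare_1_mid, spare_2_mid's own z axis and vertical below 0.15 rad and distance of carrier from where it was at the start of the episode below 0.17 m and linear speed of carrier below 0.02 m/s and angular speed of carrier below 0.1 rad/s and contact force between carrier and timer below 0.1 N and contact force between carrier and pot below 0.1 N and contact force between carrier and dropper below 0.1 N and contact force between carrier and tape below 0.1 N and contact force between carrier and bottle below 0.1 N); the arm keeps its last pose, push and grip.
It fails at once if a vial that was already in the carrier is drawn out of its pocket (z of any of vial_1_mid, vial_2_mid, vial_3_mid, vial_4_mid, vial_5_mid, vial_6_mid in the frame of carrier above 0.055 m).
It fails at once if a vial is tipped over (angle between any of vial_1_mid, vial_2_mid, vial_3_mid, vial_4_mid, vial_5_mid, vial_6_mid, spare_1_mid, spare_2_mid's own z axis and vertical above 0.6 rad).
It fails at once if the carrier is tilted by more than 17 degrees (angle between carrier's own z axis and vertical above 0.3 rad).
It fails at once if a bystander is shoved by more than 25 mm (distance of any of timer, pot, dropper, tape, bottle from where it was at the start of the episode above 0.025 m).
It also fails if it takes over 72 s, if anything falls off the work surface, if the arm or the gripper's body presses on something with over 40 N, if the wrist force passes 120 N, or if a joint passes its speed limit or range.

### The arm

A 6-joint arm with a two-finger parallel gripper is mounted at the origin on a cart in front of the work surface, level with it; the furniture and walls round the work are solid. World frame = base frame: x ahead of the robot, y to its left, z up, the work surface at z = 0. Lengths are in m, angles in degrees, forces in N, time in s.
With the tool pointing down it reaches from about 0.275 to 0.975 m from the base axis. Payload 8.4 kg.
Tool frame: the origin (TCP) lies at the very end of the fingers, on their centre line; the grasp point (between the pads) lies hold_point_z behind it (hold_point_z is the distance from the TCP to the grasp point, in m); z points along the fingers, y is the line along which they close (so a half turn about z gives the same grasp; the last joint's range is limited). The gripper opens to 92 mm and grips with 3 to 60 N. Pads are 20 mm wide; open, the fingers measure 128 mm over their backs; the gripper's body (75 mm by 189 mm) begins 69 mm behind the grasp point.
Start: joints at [-63.679, 20.225, 93.587, -0, 66.188, -0.138], TCP at [0.278, -0.56, 0.215] pointing down, gripper open.
Joint ranges: [-150.9, 150.9], [-52.94, 120.26], [3.33, 152.33], [-74.26, 254.26], [0, 154.13], [-172.89, 172.89]. Speed limits (degrees/s): [127.2, 127.2, 159.86, 180, 180, 180].

### API

Orientations are given as a 3x3 rotation matrix whose columns are the frame's x, y, z axes.
In Python, from plant import sense, camera, get_calibration, finish_job, hold_point_z gives the robot as it stands.
- The arm moves only by the tool apply_moves, never from a script. Its argument "motion" is a list of rows, each a list of 7 numbers: the shift along the tool's x, y, z each as a share of 0.2 m, from -1 to 1, then the turn, a rotation vector about the tool's x, y, z each as a share of 90 degrees, from -1 to 1, then the closure, from -1 (fully open) to 1 (shut). A call has exactly 5 rows; each row is the pose to reach, as a shift and turn from the pose commanded when the call began, along the tool's axes at that moment; what a row does not reach only later rows make up. A row lasts 1/8 s, in which the tool goes at most 62.5 mm and 10.7 degrees, less where a joint would pass 70% of its speed; a pose out of reach is approached as far as the arm can. A call with a number of a shift or a turn outside -1 to 1 is refused whole. A call with a gripper value outside its range is refused whole. The fingers move at their own pace and stop on an object; "newtons" is the grip in N (left out, the last holds). Time passes only in rows, so rows that repeat a pose let the fingers close, or fill a call up. It gives the time, the measured TCP pose, the force, the opening and the grip force at its end, in the units of the state.
- sense(): the state, without advancing time (a new reading comes with each control period).
- camera(name): name is "scene" or "top"; returns (picture, depth): 420x560x3 uint8, blue, green, red; 420x560 float32, m along the optical axis (not along the pixel's ray), 0 where there is no reading.
- get_calibration(name): a dict with "fx", "fy", "cx", "cy" (pixels), "pose" (4x4, takes a point from camera to world coordinates). Camera axes: x right, y down, z forward; pixel columns grow to the right and rows downward; lengths in m; the calibration is good to about 2 mm. A picture is of the moment at which its call begins. get_calibration takes no time and is no camera call.
- finish_job(): hands the job in; it is judged then, once.
The state is a dict: "time_s": time; "joint_pos": joint angles; "dq": joint speeds; "joint_torque": joint torques, N m; "position": TCP position; "ee_rot": TCP orientation; "wrist_force": force on the tool from outside, world axes, zero at the start; "moment": the same for the moment, N m; "gripper_width": opening from 0.0 (shut) to 1.0 (fully open); "grasp_force": force on a finger pad.
Only numpy, scipy, OpenCV 4.12 (cv2) and the standard library are available. Lean on these libraries where they do the work, as an engineer would, in place of code of your own. Each camera call takes 0.05 s, during which the arm holds its last target. There are 200 camera calls.

## Working session

There is one attempt and no reset: what is moved stays moved. The work goes in short steps, Python scripts to look and compute and a tool call to move; the robot and the scene stay as the last step left them, time stands still between calls to the robot, and variables do not carry over. Pictures are saved under pics/ and viewed, at most 10 in all, crops included, and the job is handed in when it is done.

Besides the shell and the picture viewer there is one more tool, called after "Call:" by a JSON object that holds its "method" and its "body", one argument or row to a line. apply_moves: Moves the arm, as the interface text tells. Shift numbers are shares of 0.2 m and turn numbers shares of 90 degrees, none past 1 either way. Its arguments: {"type":"object","properties":{"motion":{"type":"array"},"newtons":{"type":"number"}},"required":["motion"]}

```bash
mkdir -p pics; python3 - <<'E'
from plant import *
import cv2,numpy as np
s=sense();print(s['time_s'],s['position'],s['ee_rot'],s['gripper_width'],hold_point_z)
for n in('scene','top'):
    im,d=camera(n);cv2.imwrite(f'pics/{n}0.png',im);np.savez(f'{n}0.npz',im=im,d=d)
    c=get_calibration(n);print(n,c['fx'],c['fy'],c['cx'],c['cy'],np.round(c['pose'],4).tolist())
E
```

```text
0.0 [ 0.27825195 -0.55906706  0.21383753] [[ 8.95250049e-01  4.45563645e-01 -6.23217481e-04]
 [ 4.45564080e-01 -8.95249087e-01  1.31252870e-03]
 [ 2.68801900e-05 -1.45272470e-03 -9.99998944e-01]] 0.9996511477019643 0.0187
scene 420.47914689502926 420.47914689502926 280.20018939687213 207.85401512789767 [[-0.8015, -0.3034, 0.5152, 0.0343], [-0.5978, 0.4271, -0.6784, 0.3062], [-0.0142, -0.8518, -0.5237, 0.5567], [0.0, 0.0, 0.0, 1.0]]
top 506.5065186792506 506.5065186792506 278.91945318712607 208.09862362831998 [[-0.0011, -0.9905, 0.1378, 0.3515], [-0.9999, 0.0032, 0.015, -0.3151], [-0.0153, -0.1378, -0.9903, 1.144], [0.0, 0.0, 0.0, 1.0]]
```

View pics/top0.png

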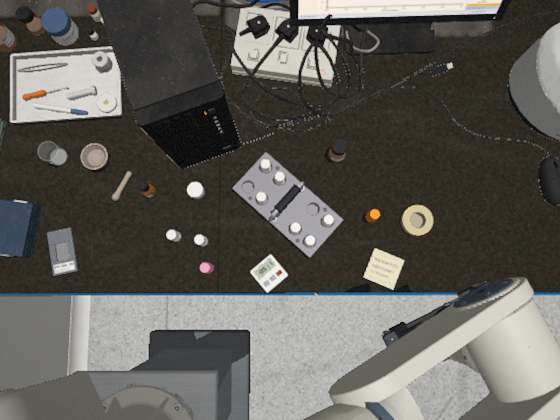

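View pics/scene0.png

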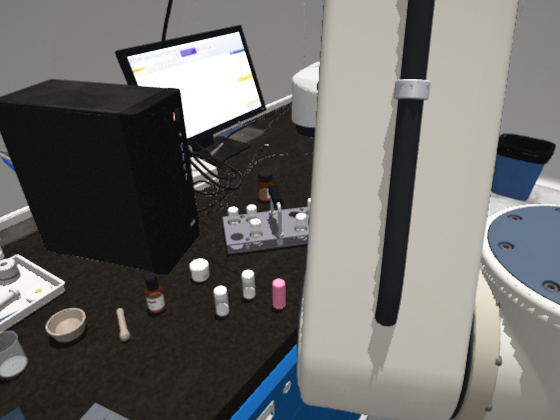

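The top view shows the carrier at about (288,203), rotated roughly 40°. The spares are at (173,236) and (200,240), the pink look-alike at (206,268), and the pot at (195,190). The scene view confirms the two white-capped spares at (221,300) and (248,285), with the arm hiding part of the carrier. Next I'll zoom in and measure.

```bash
cat > h.py <<'E'
import cv2,numpy as np
from plant import *
def ray(n,u,v,z):
    c=get_calibration(n);P=np.array(c['pose']);d=P[:3,:3]@np.array([(u-c['cx'])/c['fx'],(v-c['cy'])/c['fy'],1])
    o=P[:3,3];return o+d*(z-o[2])/d[2]
def proj(n,p):
    c=get_calibration(n);P=np.array(c['pose']);q=P[:3,:3].T@(np.array(p)-P[:3,3]);return np.array([c['fx']*q[0]/q[2]+c['cx'],c['fy']*q[1]/q[2]+c['cy']])
def blobs(m,amin=30,amax=1000):
    n,l,s,c=cv2.connectedComponentsWithStats(m.astype(np.uint8));return [(c[i],s[i]) for i in range(1,n) if amin<s[i,4]<amax]
E
python3 - <<'E'
from h import *
z=np.load('top0.npz');im=z['im'];d=z['d']
cv2.imwrite('pics/crop0.png',cv2.resize(im[135:285,150:350],None,fx=4,fy=4,interpolation=cv2.INTER_CUBIC))
hsv=cv2.cvtColor(im,cv2.COLOR_BGR2HSV)
m=(hsv[...,2]>195)&(hsv[...,1]<40);m[:140]=0;m[285:]=0;m[:,:150]=0;m[:,350:]=0
for c,s in blobs(m,15): print('w',c.round(1),s,ray('top',*c,.06).round(4),d[int(c[1]),int(c[0])])
c=get_calibration('top');P=np.array(c['pose'])
v,u=np.mgrid[0:420,0:560]
pts=np.stack([(u-c['cx'])/c['fx']*d,(v-c['cy'])/c['fy']*d,d],-1)@P[:3,:3].T+P[:3,3]
np.save('pts.npy',pts)
print('bench z',np.median(pts[200:280,200:240,2]))
h=(pts[...,2]>.085)&(pts[...,2]<.125)&(d>0);h[:140]=0;h[285:]=0;h[:,:235]=0;h[:,350:]=0
for cc,s in blobs(h,15): print('h',cc,s,ray('top',*cc,.11))
for nm,(u0,v0) in dict(pc=(200,140),pc2=(235,150),vials=(230,170)).items(): print(nm,pts[v0,u0])
b=(hsv[...,2]>90)&(hsv[...,1]<70)&(abs(pts[...,2]-.028)<.01);b[:150]=0;b[262:]=0;b[:,:225]=0;b[:,350:]=0
b=b.astype(np.uint8);b=cv2.morphologyEx(b,cv2.MORPH_CLOSE,np.ones((9,9)))
k=max(cv2.findContours(b,0,2)[0],key=cv2.contourArea)
q=np.array([ray('top',*p[0],.028)[:2] for p in k],np.float32)
r=cv2.minAreaRect(q);print(r,cv2.boxPoints(r))
E
```

```text
w [265.  163.2] [261 159   9   9  73] [ 0.6017 -0.2683  0.06  ] 1.1074882
w [279.2 176. ] [275 172  10   9  72] [ 0.573  -0.2994  0.06  ] 1.1047275
w [194.6 189.2] [187 182  16  15 188] [ 0.5446 -0.115   0.06  ] 1.1295944
w [260.6 196.1] [256 192  10   9  74] [ 0.5288 -0.259   0.06  ] 1.0972414
w [328.3 219. ] [324 214  10  10  76] [ 0.4784 -0.4049  0.06  ] 1.0921066
w [295.2 226.6] [291 222  10  10  77] [ 0.462  -0.3336  0.06  ] 1.0910555
w [170.7 234.3] [166 230  10  10  73] [ 0.4461 -0.0657  0.06  ] 1.0951458
w [198.7 239.2] [194 235  10  10  76] [ 0.4354 -0.1263  0.06  ] 1.0956738
w [309.8 239.8] [305 235  10  10  76] [ 0.4337 -0.3646  0.06  ] 1.0830235
w [269.4 272. ] [251 255  37  30 472] [ 0.3653 -0.2784  0.06  ] 1.1230944
bench z -0.0025661383352933997
h [286.52011494 199.00287356] [271 182  33  36 348] [ 0.51433293 -0.31517773  0.11      ]
pc [ 0.6249615  -0.14330917  0.16639204]
pc2 [ 0.64826023 -0.19556011 -0.00418216]
vials [ 0.60122122 -0.18424287 -0.00622932]
((0.5163496732711792, -0.3154238164424896), (0.2315799593925476, 0.11185749620199203), 48.024513244628906) [[ 0.39732873 -0.36409983]
 [ 0.48048705 -0.43891153]
 [ 0.6353706  -0.2667478 ]
 [ 0.5522123  -0.1919361 ]]
```

View pics/crop0.png

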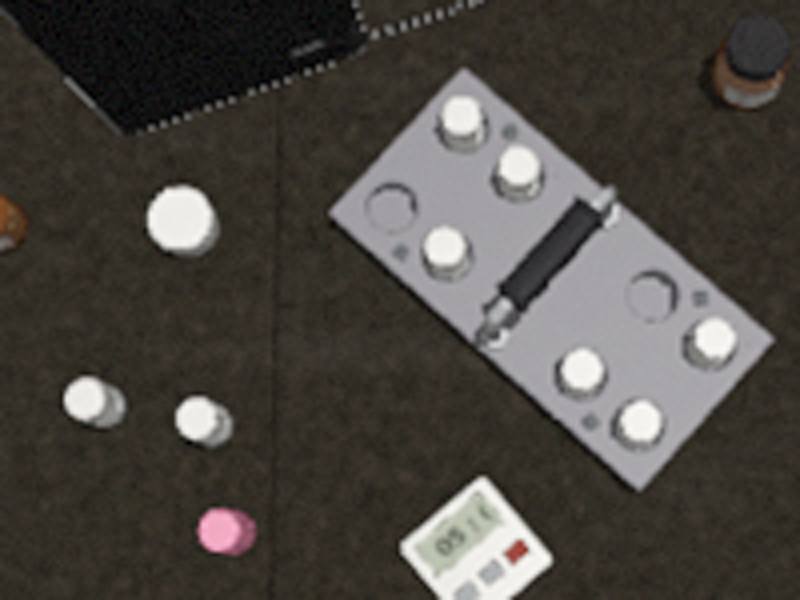

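The crop shows two empty pockets, at crop (391,207) and (652,296), which are full-frame (247.8,186.8) and (313,209). The other six pockets have white caps. Next I'll fit the carrier pose and work out the targets.

```bash
python3 - <<'E'
from h import *
caps=[(265,163.2),(279.2,176),(260.6,196.1),(328.3,219),(295.2,226.6),(309.8,239.8)]
q=np.array([ray('top',*c,.061)[:2] for c in caps])
u=np.array([.669,.743]);w=np.array([.743,-.669]);c0=np.array([.5155,-.3155])
o=np.array([[30 if w@(p-c0)>0 else -30, min((-92,-50,50,92),key=lambda y:abs(y-1000*u@(p-c0)))] for p in q])/1000
# carrier x=w? z up: x cross y = w x u must be +z
print('pockets',o, 'cross',w[0]*u[1]-w[1]*u[0])
A=o-o.mean(0);B=q-q.mean(0);U,S,Vt=np.linalg.svd(A.T@B);R=(U@Vt).T
c=q.mean(0)-R@o.mean(0);print('centre',c,'yaw y-axis',np.degrees(np.arctan2(R[1,1],R[0,1])));print('scale',S.sum()/(A**2).sum(),'res mm',((q-(o@R.T+c))*1000).round(1).tolist())
for px in[(247.75,186.75),(313,209)]:
    p=ray('top',*px,.027)[:2];print('empty',p,R.T@(p-c)*1000)
for px,n in[((170.7,234.3),'s1'),((198.7,239.2),'s2')]: print(n,ray('top',*px,.055))
for p in[(-.03,.092),(.03,-.05)]: print(p,R@p+c)
for px in [(183,167),(240,150)]: print('pc',R.T@(ray('top',*px,0)[:2]-c)*1000)
z=np.load('scene0.npz')['im'];hsv=cv2.cvtColor(z,cv2.COLOR_BGR2HSV);m=(hsv[...,2]>150)&(hsv[...,1]<45);m[:200]=0;m[315:]=0;m[:,180:];m[:,:185]=0;m[:,312:]=0
for cc,s in blobs(m,15,2000): print(cc,s)
for p in[(.447,-.066,.0495),(.4365,-.126,.0495)]:print(proj('scene',p),proj('top',p))
E
```

```text
pockets [[ 0.03   0.092]
 [ 0.03   0.05 ]
 [-0.03   0.05 ]
 [ 0.03  -0.092]
 [-0.03  -0.05 ]
 [-0.03  -0.092]] cross 0.9996100000000001
centre [ 0.51746943 -0.31645643] yaw y-axis 47.97763637817805
scale 0.9991732742081715 res mm [[0.1, -0.2], [-0.4, -0.0], [-0.0, 0.2], [0.1, 0.0], [0.3, -0.1], [-0.0, 0.0]]
empty [ 0.55551169 -0.22835419] [-30.71648842  90.91598678]
empty [ 0.50468972 -0.37399676] [ 29.0248441  -51.30076437]
s1 [ 0.44660956 -0.06449208  0.055     ]
s2 [ 0.43586234 -0.12541982  0.055     ]
(-0.03, 0.092) [ 0.55676961 -0.22802852]
(0.03, -0.05) [ 0.5062849  -0.37368323]
pc [-94.16768848 238.89024614]
pc [ 23.45518737 167.64787865]
[278.625      205.83333333] [277 202   4  10  24]
[247.49522901 224.85019084] [ 223  204   53   40 1048]
[293.6519337  222.51197053] [281 207  28  30 543]
[275.5 215. ] [273 211   5  12  36]
[309.18       280.77428571] [305 222   7  93 350]
[236.78787879 246.39393939] [231 245  12   4  33]
[198.50672646 265.28251121] [190 258  19  17 223]
[247.13913043 275.        ] [242 270  12  12 115]
[219.74603175 290.91269841] [214 285  13  14 126]
[248.65822785 292.02531646] [244 287  10  11  79]
[221.76744186 308.53488372] [217 303  11  12  86]
[222.03967202 292.89711346] [171.97072771 234.33808142]
[249.02297869 276.66303602] [199.40947395 239.10083292]
```

Call:
{"method": "apply_moves", "body": {
  "motion": [
    [0.185,-0.184,0,0,0,0,0],
    [0.37,-0.368,0,0,0,0,0],
    [0.555,-0.552,0,0,0,0,0],
    [0.74,-0.736,0,0,0,0,0],
    [0.925,-0.92,0,0,0,0,0]
  ],
  "newtons": 15
}}

```text
time_s: 0.72
position: [0.3623, -0.3107, 0.2144]
ee_rot: [[0.895, 0.445, -0.0], [0.445, -0.895, 0.0], [0.0, -0.0, -1.0]]
wrist_force: [0.4, -2.1, -0.3]
gripper_width: 0.504
grasp_force: 0.0
```

Call:
{"method": "apply_moves", "body": {
  "motion": [
    [0.185,-0.184,0,0,0,-0.08,0],
    [0.37,-0.368,0,0,0,-0.16,0],
    [0.555,-0.552,0,0,0,-0.239,0],
    [0.74,-0.736,0,0,0,-0.239,0],
    [0.925,-0.918,0,0,0,-0.239,0]
  ]
}}

```text
time_s: 1.35
position: [0.4461, -0.0639, 0.2146]
ee_rot: [[0.669, 0.743, 0.0], [0.743, -0.669, -0.0], [-0.0, 0.0, -1.0]]
wrist_force: [0.7, 0.5, -0.1]
gripper_width: 0.501
grasp_force: 0.0
```

Call:
{"method": "apply_moves", "body": {
  "motion": [
    [0,0,0,0,0,0,0],
    [0,0,0,0,0,0,0],
    [0,0,0,0,0,0,0],
    [0,0,0,0,0,0,0],
    [0,0,0,0,0,0,0]
  ]
}}

```text
time_s: 1.98
position: [0.4458, -0.0662, 0.2146]
ee_rot: [[0.671, 0.742, -0.0], [0.742, -0.671, -0.0], [-0.0, -0.0, -1.0]]
wrist_force: [0.4, -0.4, -0.2]
gripper_width: 0.498
grasp_force: 0.0
```

```bash
cat >> h.py <<'E'
C=np.array([.51747,-.31646]);YAW=47.98
a=np.radians(YAW);Y=np.array([np.cos(a),np.sin(a)]);X=np.array([Y[1],-Y[0]])
S1=np.array([.4466,-.0645]);S2=np.array([.4359,-.1254]);PA=C-.03*X+.092*Y;PB=C+.03*X-.05*Y
def st(t,z):
    s=sense();p=np.array(s['position']);R=np.array(s['ee_rot'])
    print('t',s['time_s'],p.round(4),'yaw',np.degrees(np.arctan2(R[1,0],R[0,0])).round(2),'rotvec-tilt',R[:2,2].round(4),'w',s['gripper_width'],'F',np.round(s['wrist_force'],1),s['grasp_force'])
    e=np.array([*t,z])-p;print('shift shares',(R.T@e/.2).round(4),'turn z',((np.degrees(np.arctan2(R[1,0],R[0,0]))-YAW)/90).round(4))
E
python3 - <<'E'
from h import *
st(S1,.0275)
im,d=camera('scene');cv2.imwrite('pics/s1.png',im)
E
```

```text
t 1.975 [ 0.4458 -0.0662  0.2146] yaw 47.89 rotvec-tilt [-0. -0.] w 0.498382646976939 F [ 0.4 -0.4 -0.2] 0.0
shift shares [ 0.0093 -0.0028  0.9354] turn z -0.001
```

View pics/s1.png

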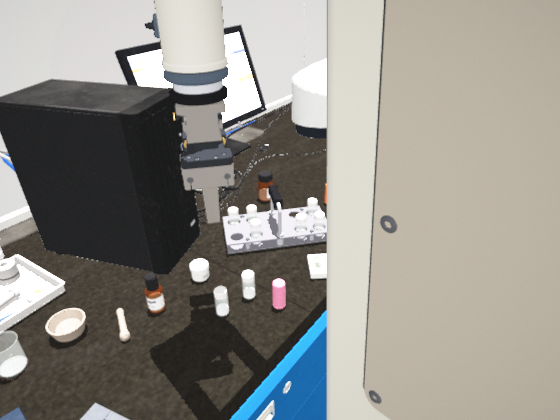

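Call:
{"method": "apply_moves", "body": {
  "motion": [
    [0.01,-0.002,0.25,0,0,0,0],
    [0.01,-0.002,0.5,0,0,0,0],
    [0.01,-0.002,0.7,0,0,0,0],
    [0.01,-0.002,0.85,0,0,0,0],
    [0.01,-0.002,0.935,0,0,0,0]
  ]
}}

```text
time_s: 2.65
position: [0.4461, -0.0639, 0.0261]
ee_rot: [[0.67, 0.743, -0.002], [0.743, -0.67, 0.0], [-0.001, -0.002, -1.0]]
wrist_force: [0.2, -0.2, 0.4]
gripper_width: 0.498
grasp_force: 0.0
```

Call:
{"method": "apply_moves", "body": {
  "motion": [
    [0,0,0,0,0,0,0],
    [0,0,0,0,0,0,0.2],
    [0,0,0,0,0,0,0.4],
    [0,0,0,0,0,0,0.6],
    [0,0,0,0,0,0,0.7]
  ]
}}

```text
time_s: 3.28
position: [0.4476, -0.0639, 0.0282]
ee_rot: [[0.67, 0.743, 0.001], [0.743, -0.67, -0.0], [0.001, 0.001, -1.0]]
wrist_force: [0.8, -0.4, 6.7]
gripper_width: 0.256
grasp_force: 15.0
```

```bash
python3 - <<'E'
from h import *
st(S1,.0275)
im,d=camera('scene');im2,_=camera('top')
cv2.imwrite('pics/g1.png',np.hstack([cv2.resize(im[200:350,150:300],(400,400)),cv2.resize(im2[190:290,130:230],(400,400))]))
E
```

```text
t 3.275 [ 0.4476 -0.0639  0.0282] yaw 47.97 rotvec-tilt [ 0.0015 -0.0002] w 0.2558656066147562 F [ 0.8 -0.4  6.7] 14.984901929274201
shift shares [-0.0056 -0.002   0.0036] turn z -0.0001
```

View pics/g1.png

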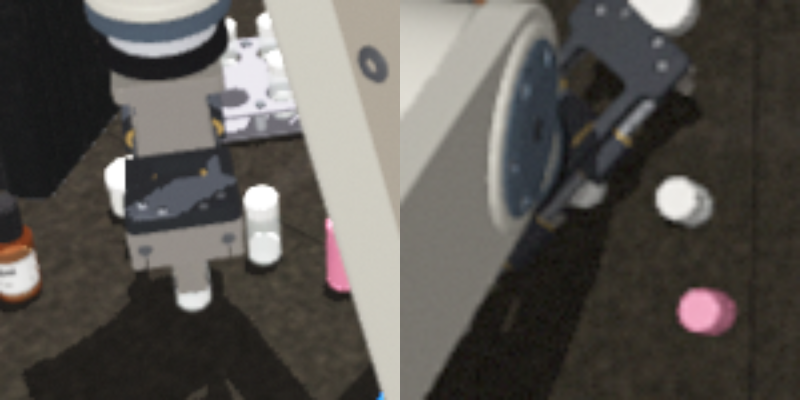

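The left half of the picture shows the spare gripped, with its foot visible below the fingers at (193,298). The right half shows spare 2 and the pink look-alike undisturbed. Lifting now.

Call:
{"method": "apply_moves", "body": {
  "motion": [
    [0,0,-0.05,0,0,0,0.7],
    [0,0,-0.15,0,0,0,0.7],
    [0,0,-0.3,0,0,0,0.7],
    [0,0,-0.5,0,0,0,0.7],
    [0,0,-0.6,0,0,0,0.7]
  ]
}}

```text
time_s: 4.0
position: [0.4476, -0.0639, 0.15]
ee_rot: [[0.67, 0.743, 0.002], [0.743, -0.67, -0.0], [0.001, 0.002, -1.0]]
wrist_force: [-0.2, -0.4, -0.1]
gripper_width: 0.254
grasp_force: 15.0
```

```bash
python3 - <<'E'
from h import *
st(PA,.147)
E
```

```text
t 4.0 [ 0.4476 -0.0639  0.15  ] yaw 47.97 rotvec-tilt [ 0.0024 -0.0003] w 0.253624127787169 F [-0.2 -0.4 -0.1] 14.967525824904442
shift shares [-0.2441  0.9549  0.0167] turn z -0.0001
```

Call:
{"method": "apply_moves", "body": {
  "motion": [
    [-0.03,0.12,0,0,0,0,0.7],
    [-0.1,0.4,0,0,0,0,0.7],
    [-0.17,0.67,0,0,0,0,0.7],
    [-0.22,0.88,0,0,0,0,0.7],
    [-0.244,0.955,0,0,0,0,0.7]
  ]
}}

```text
time_s: 4.62
position: [0.5569, -0.2297, 0.1479]
ee_rot: [[0.671, 0.742, 0.0], [0.742, -0.671, -0.0], [0.0, 0.0, -1.0]]
wrist_force: [0.2, 0.4, 0.9]
gripper_width: 0.255
grasp_force: 15.0
```

Call:
{"method": "apply_moves", "body": {
  "motion": [
    [0,0,0.08,0,0,0,0.7],
    [0,0,0.16,0,0,0,0.7],
    [0,0,0.22,0,0,0,0.7],
    [0,0,0.25,0,0,0,0.7],
    [0,0,0.25,0,0,0,0.7]
  ]
}}

```text
time_s: 5.25
position: [0.5559, -0.2275, 0.0971]
ee_rot: [[0.669, 0.743, -0.001], [0.743, -0.669, 0.0], [-0.0, -0.001, -1.0]]
wrist_force: [0.7, 0.5, -0.0]
gripper_width: 0.254
grasp_force: 15.0
```

```bash
python3 - <<'E'
from h import *
st(PA,.0335)
st(PA,.0335)
im,d=camera('scene');im2,_=camera('top')
cv2.imwrite('pics/p1.png',np.hstack([cv2.resize(im[180:280,200:300],(400,400),interpolation=2),cv2.resize(im2[140:240,200:300],(400,400),interpolation=2)]))
E
```

```text
t 5.25 [ 0.5559 -0.2275  0.0971] yaw 47.99 rotvec-tilt [-0.0008  0.0003] w 0.25366747254374195 F [ 0.7  0.5 -0. ] 14.968153098598123
shift shares [0.0011 0.0053 0.3181] turn z 0.0001
t 5.25 [ 0.5559 -0.2275  0.0971] yaw 47.99 rotvec-tilt [-0.0008  0.0003] w 0.25366747254374195 F [ 0.7  0.5 -0. ] 14.968153098598123
shift shares [0.0011 0.0053 0.3181] turn z 0.0001
```

View pics/p1.png

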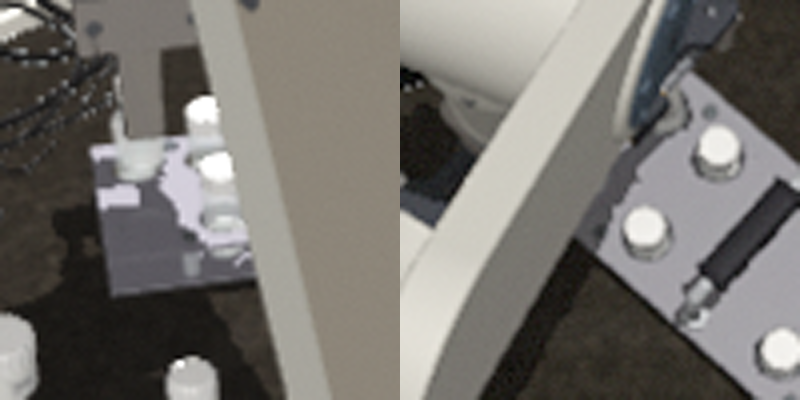

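The scene half shows the held vial hanging over the empty pocket, with its foot near crop (140,170). The arm hides it in the top view. I'll descend gently and watch the force.

Call:
{"method": "apply_moves", "body": {
  "motion": [
    [0,0.003,0.08,0,0,0,0.7],
    [0,0.003,0.14,0,0,0,0.7],
    [0,0.003,0.18,0,0,0,0.7],
    [0,0.003,0.205,0,0,0,0.7],
    [0,0.003,0.225,0,0,0,0.7]
  ]
}}

```text
time_s: 5.98
position: [0.5566, -0.2284, 0.0522]
ee_rot: [[0.67, 0.743, -0.0], [0.743, -0.67, 0.0], [-0.0, -0.0, -1.0]]
wrist_force: [-0.9, -0.3, -0.8]
gripper_width: 0.254
grasp_force: 15.0
```

Call:
{"method": "apply_moves", "body": {
  "motion": [
    [0,0,0.015,0,0,0,0.7],
    [0,0,0.03,0,0,0,0.7],
    [0,0,0.045,0,0,0,0.7],
    [0,0,0.06,0,0,0,0.7],
    [0,0,0.06,0,0,0,0.7]
  ]
}}

```text
time_s: 6.6
position: [0.5564, -0.2283, 0.0403]
ee_rot: [[0.67, 0.743, -0.0], [0.743, -0.67, 0.0], [-0.0, -0.0, -1.0]]
wrist_force: [-0.6, 0.4, -0.9]
gripper_width: 0.254
grasp_force: 15.0
```

In the hole with no resistance. Going the rest of the way down.

Call:
{"method": "apply_moves", "body": {
  "motion": [
    [0,0,0.01,0,0,0,0.7],
    [0,0,0.02,0,0,0,0.7],
    [0,0,0.027,0,0,0,0.7],
    [0,0,0.031,0,0,0,0.7],
    [0,0,0.031,0,0,0,0.7]
  ]
}}

```text
time_s: 7.22
position: [0.5566, -0.2284, 0.0344]
ee_rot: [[0.67, 0.743, -0.0], [0.743, -0.67, 0.0], [-0.0, -0.0, -1.0]]
wrist_force: [-0.8, 0.4, -0.6]
gripper_width: 0.253
grasp_force: 15.0
```

Call:
{"method": "apply_moves", "body": {
  "motion": [
    [0,0,0.003,0,0,0,0.5],
    [0,0,0.003,0,0,0,0.3],
    [0,0,0.003,0,0,0,0.1],
    [0,0,0.003,0,0,0,0.1],
    [0,0,0.003,0,0,0,0.1]
  ]
}}

```text
time_s: 7.85
position: [0.5566, -0.2283, 0.0337]
ee_rot: [[0.67, 0.743, -0.0], [0.743, -0.67, 0.0], [-0.0, -0.0, -1.0]]
wrist_force: [-0.1, -0.5, -0.7]
gripper_width: 0.451
grasp_force: 0.0
```

Call:
{"method": "apply_moves", "body": {
  "motion": [
    [0,0,-0.05,0,0,0,0.1],
    [0,0,-0.15,0,0,0,0.1],
    [0,0,-0.3,0,0,0,0.1],
    [0,0,-0.5,0,0,0,0.1],
    [0,0,-0.7,0,0,0,0.0]
  ]
}}

```text
time_s: 8.48
position: [0.5567, -0.2284, 0.1767]
ee_rot: [[0.67, 0.743, 0.001], [0.743, -0.67, -0.001], [0.0, 0.001, -1.0]]
wrist_force: [0.5, -0.5, 0.3]
gripper_width: 0.493
grasp_force: 0.0
```

```bash
python3 - <<'E'
from h import *
st(S2,.16)
E
```

```text
t 8.475 [ 0.5567 -0.2284  0.1767] yaw 47.97 rotvec-tilt [ 0.0012 -0.0005] w 0.4929958180038517 F [ 0.5 -0.5  0.3] 0.0
shift shares [-0.022  -0.7937  0.0823] turn z -0.0001
```

Call:
{"method": "apply_moves", "body": {
  "motion": [
    [0,-0.15,0,0,0,0,0],
    [-0.01,-0.35,0.02,0,0,0,0],
    [-0.015,-0.55,0.05,0,0,0,0],
    [-0.022,-0.73,0.08,0,0,0,0],
    [-0.022,-0.794,0.08,0,0,0,0]
  ]
}}

```text
time_s: 9.1
position: [0.4345, -0.1244, 0.1587]
ee_rot: [[0.669, 0.743, 0.0], [0.743, -0.669, -0.0], [0.0, 0.0, -1.0]]
wrist_force: [0.6, 0.1, 0.1]
gripper_width: 0.5
grasp_force: 0.0
```

```bash
python3 - <<'E'
from h import *
st(S2,.0275)
im,d=camera('scene');im2,_=camera('top')
cv2.imwrite('pics/p2.png',np.hstack([cv2.resize(im[180:320,190:330],(400,400),interpolation=2),cv2.resize(im2[140:280,210:350],(400,400),interpolation=2)]))
E
```

```text
t 9.1 [ 0.4345 -0.1244  0.1587] yaw 48.0 rotvec-tilt [ 0.0004 -0.0001] w 0.4998636352380092 F [0.6 0.1 0.1] 0.0
shift shares [0.0011 0.0083 0.6561] turn z 0.0003
```

View pics/p2.png

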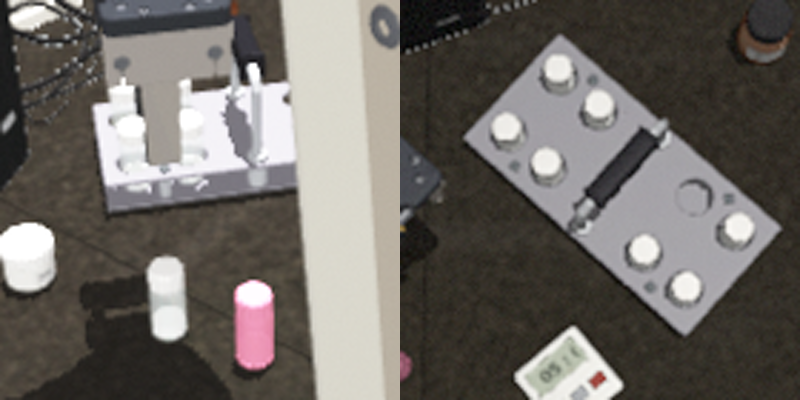

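Spare 1 is seated: the top half shows seven caps, the left-end row full at crop (507,130), and only the pocket at (695,196) still empty. Now I'll pick up spare 2.

Call:
{"method": "apply_moves", "body": {
  "motion": [
    [0,0.004,0.15,0,0,0,0],
    [0,0.004,0.3,0,0,0,0],
    [0,0.004,0.45,0,0,0,0],
    [0,0.004,0.6,0,0,0,0],
    [0,0.004,0.655,0,0,0,0]
  ]
}}

```text
time_s: 9.82
position: [0.437, -0.1264, 0.0258]
ee_rot: [[0.67, 0.743, -0.001], [0.743, -0.67, 0.0], [-0.0, -0.001, -1.0]]
wrist_force: [-0.3, -0.5, 0.0]
gripper_width: 0.498
grasp_force: 0.0
```

Call:
{"method": "apply_moves", "body": {
  "motion": [
    [0,0,0,0,0,0,0],
    [0,0,0,0,0,0,0.2],
    [0,0,0,0,0,0,0.4],
    [0,0,0,0,0,0,0.6],
    [0,0,0,0,0,0,0.7]
  ]
}}

```text
time_s: 10.45
position: [0.4369, -0.126, 0.0275]
ee_rot: [[0.67, 0.743, 0.001], [0.743, -0.67, -0.0], [0.001, 0.001, -1.0]]
wrist_force: [-0.8, 1.1, 6.7]
gripper_width: 0.256
grasp_force: 15.0
```

Call:
{"method": "apply_moves", "body": {
  "motion": [
    [0,0,-0.05,0,0,0,0.7],
    [0,0,-0.2,0,0,0,0.7],
    [0,0,-0.45,0,0,0,0.7],
    [0,0,-0.7,0,0,0,0.7],
    [0,0,-0.9,0,0,0,0.7]
  ]
}}

```text
time_s: 11.08
position: [0.4363, -0.1258, 0.2095]
ee_rot: [[0.67, 0.743, 0.002], [0.743, -0.67, -0.0], [0.001, 0.002, -1.0]]
wrist_force: [0.3, 0.3, -0.3]
gripper_width: 0.254
grasp_force: 15.0
```

```bash
python3 - <<'E'
from h import *
st(PB,.2)
im,d=camera('top');cv2.imwrite('pics/x.png',im)
hsv=cv2.cvtColor(im,cv2.COLOR_BGR2HSV)
m=(hsv[...,2]>195)&(hsv[...,1]<40);m[:140]=0;m[250:]=0;m[:,:235]=0;m[:,350:]=0
for c,s in blobs(m,40,120):
    p=ray('top',*c,.061)[:2]-C;print(c.round(1),(1000*np.array([X@p,Y@p])).round(1))
E
```

```text
t 11.075 [ 0.4363 -0.1258  0.2095] yaw 47.97 rotvec-tilt [ 0.0016 -0.0005] w 0.25355620455543487 F [ 0.3  0.3 -0.3] 14.996766149997711
shift shares [-0.6863  1.0895  0.0484] turn z -0.0001
[265.  163.1] [30.4 92. ]
[279.2 176. ] [29.8 49.7]
[246.7 183.9] [-30.6  90.7]
[260.6 196.2] [-30.3  50. ]
[328.3 219. ] [ 30.1 -91.9]
[295.2 226.6] [-29.8 -49.9]
[309.8 239.7] [-29.9 -91.9]
```

Call:
{"method": "apply_moves", "body": {
  "motion": [
    [-0.05,0.08,0,0,0,0,0.7],
    [-0.15,0.24,0,0,0,0,0.7],
    [-0.27,0.42,0,0,0,0,0.7],
    [-0.4,0.62,0,0,0,0,0.7],
    [-0.5,0.8,0,0,0,0,0.7]
  ]
}}

```text
time_s: 11.75
position: [0.4875, -0.3096, 0.205]
ee_rot: [[0.67, 0.742, -0.002], [0.742, -0.67, 0.001], [-0.001, -0.002, -1.0]]
wrist_force: [0.7, 0.2, 0.2]
gripper_width: 0.253
grasp_force: 15.0
```

Call:
{"method": "apply_moves", "body": {
  "motion": [
    [-0.1,0.16,0,0,0,0,0.7],
    [-0.16,0.25,0,0,0,0,0.7],
    [-0.184,0.288,0,0,0,0,0.7],
    [-0.184,0.288,0.1,0,0,0,0.7],
    [-0.184,0.288,0.25,0,0,0,0.7]
  ]
}}

```text
time_s: 12.38
position: [0.5066, -0.3728, 0.1568]
ee_rot: [[0.669, 0.743, 0.001], [0.743, -0.669, -0.001], [0.0, 0.001, -1.0]]
wrist_force: [-0.5, 0.7, -0.9]
gripper_width: 0.254
grasp_force: 15.0
```

Call:
{"method": "apply_moves", "body": {
  "motion": [
    [0,0,0.1,0,0,0,0.7],
    [0,0,0.2,0,0,0,0.7],
    [0,0,0.28,0,0,0,0.7],
    [0,0,0.31,0,0,0,0.7],
    [0,0,0.31,0,0,0,0.7]
  ]
}}

```text
time_s: 13.0
position: [0.5063, -0.3731, 0.0946]
ee_rot: [[0.67, 0.743, -0.0], [0.743, -0.67, 0.0], [-0.0, -0.0, -1.0]]
wrist_force: [-0.1, 0.4, 1.2]
gripper_width: 0.253
grasp_force: 15.0
```

```bash
python3 - <<'E'
from h import *
st(PB,.052)
for i in range(3):
    camera('top'); st(PB,.052)
E
```

```text
t 13.0 [ 0.5063 -0.3731  0.0946] yaw 47.97 rotvec-tilt [-0.0003  0.0002] w 0.2526548090298076 F [-0.1  0.4  1.2] 14.996865838766098
shift shares [-0.0024  0.0019  0.2132] turn z -0.0001
t 13.05 [ 0.5066 -0.3733  0.0951] yaw 47.97 rotvec-tilt [ 0.0004 -0.0003] w 0.2539614861945234 F [0.4 0.4 0. ] 14.99686673283577
shift shares [-0.0025  0.      0.2157] turn z -0.0001
t 13.1 [ 0.5068 -0.3735  0.0954] yaw 47.97 rotvec-tilt [ 0.0008 -0.0006] w 0.2580688985380293 F [0.1 0.  0.3] 14.99689444899559
shift shares [-0.0025 -0.0012  0.2171] turn z -0.0002
t 13.15 [ 0.5068 -0.3735  0.0955] yaw 47.97 rotvec-tilt [ 0.001  -0.0007] w 0.2517257399889733 F [ 0.  -0.  -0.3] 14.996874779462814
shift shares [-0.0024 -0.0014  0.2176] turn z -0.0002
```

Alignment is within 0.5 mm with a slight +u bias, which helps. Descending.

Call:
{"method": "apply_moves", "body": {
  "motion": [
    [0,0,0.07,0,0,0,0.7],
    [0,0,0.13,0,0,0,0.7],
    [0,0,0.17,0,0,0,0.7],
    [0,0,0.195,0,0,0,0.7],
    [0,0,0.215,0,0,0,0.7]
  ]
}}

```text
time_s: 13.78
position: [0.5063, -0.3731, 0.0514]
ee_rot: [[0.67, 0.743, -0.0], [0.743, -0.67, 0.0], [-0.0, -0.0, -1.0]]
wrist_force: [0.5, -0.2, -0.6]
gripper_width: 0.255
grasp_force: 15.0
```

Call:
{"method": "apply_moves", "body": {
  "motion": [
    [0,0,0.015,0,0,0,0.7],
    [0,0,0.03,0,0,0,0.7],
    [0,0,0.045,0,0,0,0.7],
    [0,0,0.06,0,0,0,0.7],
    [0,0,0.06,0,0,0,0.7]
  ]
}}

```text
time_s: 14.4
position: [0.5062, -0.3731, 0.0395]
ee_rot: [[0.67, 0.743, -0.0], [0.743, -0.67, 0.0], [-0.0, -0.0, -1.0]]
wrist_force: [-0.2, -0.6, -0.9]
gripper_width: 0.258
grasp_force: 15.0
```

Call:
{"method": "apply_moves", "body": {
  "motion": [
    [0,0,0.01,0,0,0,0.7],
    [0,0,0.018,0,0,0,0.7],
    [0,0,0.024,0,0,0,0.7],
    [0,0,0.028,0,0,0,0.7],
    [0,0,0.028,0,0,0,0.7]
  ]
}}

```text
time_s: 15.02
position: [0.5063, -0.3732, 0.0341]
ee_rot: [[0.67, 0.743, -0.0], [0.743, -0.67, 0.0], [-0.0, -0.0, -1.0]]
wrist_force: [0.1, 0.2, -0.5]
gripper_width: 0.257
grasp_force: 15.0
```

Call:
{"method": "apply_moves", "body": {
  "motion": [
    [0,0,0,0,0,0,0.5],
    [0,0,0,0,0,0,0.3],
    [0,0,0,0,0,0,0.1],
    [0,0,0,0,0,0,0.1],
    [0,0,0,0,0,0,0.1]
  ]
}}

```text
time_s: 15.65
position: [0.5064, -0.3731, 0.0342]
ee_rot: [[0.67, 0.743, -0.0], [0.743, -0.67, -0.0], [-0.0, 0.0, -1.0]]
wrist_force: [-0.8, -0.5, 0.1]
gripper_width: 0.448
grasp_force: 0.0
```

Call:
{"method": "apply_moves", "body": {
  "motion": [
    [0,0,-0.05,0,0,0,0.1],
    [0,0,-0.15,0,0,0,0.1],
    [0,0,-0.3,0,0,0,0.1],
    [0,0,-0.5,0,0,0,0.1],
    [0,0,-0.75,0,0,0,0.0]
  ]
}}

```text
time_s: 16.27
position: [0.506, -0.3729, 0.1865]
ee_rot: [[0.67, 0.743, -0.0], [0.743, -0.67, 0.0], [-0.0, -0.0, -1.0]]
wrist_force: [1.1, 0.1, 0.3]
gripper_width: 0.496
grasp_force: 0.0
```

Call:
{"method": "apply_moves", "body": {
  "motion": [
    [0.1,-0.2,0,0,0,-0.11,0],
    [0.2,-0.4,0,0,0,-0.22,0],
    [0.3,-0.6,0,0,0,-0.33,0],
    [0.42,-0.8,0,0,0,-0.44,0],
    [0.525,-0.985,0,0,0,-0.55,0]
  ]
}}

```text
time_s: 16.9
position: [0.43, -0.162, 0.1857]
ee_rot: [[-0.135, 0.991, 0.002], [0.991, 0.135, -0.001], [-0.001, 0.002, -1.0]]
wrist_force: [0.7, 0.1, 0.1]
gripper_width: 0.504
grasp_force: 0.0
```

```bash
python3 - <<'E'
from h import *
st(C,.185)
im,d=camera('top');sc,_=camera('scene')
hsv=cv2.cvtColor(im,cv2.COLOR_BGR2HSV)
m=(hsv[...,2]>195)&(hsv[...,1]<40);m[:140]=0;m[250:]=0;m[:,:235]=0;m[:,350:]=0
for c,s in blobs(m,40,120):
    p=ray('top',*c,.061)[:2]-C;print(c.round(1),(1000*np.array([X@p,Y@p])).round(1),s[4],d[int(c[1]),int(c[0])])
# handle bar: black pixels with height
c=get_calibration('top');P=np.array(c['pose']);v,u=np.mgrid[0:420,0:560]
pz=(np.stack([(u-c['cx'])/c['fx']*d,(v-c['cy'])/c['fy']*d,d],-1)@P[:3,:3].T+P[:3,3])[...,2]
h=(pz>.095)&(pz<.125)&(hsv[...,2]<70);h[:140]=0;h[285:]=0;h[:,:262]=0;h[:,312:]=0
k=max(cv2.findContours(h.astype(np.uint8),0,2)[0],key=cv2.contourArea)
r=cv2.minAreaRect(np.array([ray('top',*p[0],.108)[:2] for p in k],np.float32));p=np.array(r[0])-C;print(r,X@p,Y@p)
cv2.imwrite('pics/p3.png',np.hstack([cv2.resize(sc[180:320,190:330],(400,400),interpolation=2),cv2.resize(im[140:280,210:350],(400,400),interpolation=2)]))
E
```

```text
t 16.9 [ 0.43   -0.162   0.1857] yaw 97.78 rotvec-tilt [ 0.0019 -0.0006] w 0.5040957908634827 F [0.7 0.1 0.1] 0.0
shift shares [-0.8242  0.3287  0.0048] turn z 0.5534
[265.  163.2] [30.2 92. ] 73 1.1114714
[279.2 176. ] [29.8 49.7] 71 1.1039506
[246.7 183.9] [-30.6  90.7] 74 1.104009
[260.6 196.1] [-30.1  50. ] 73 1.0994514
[313.  206.4] [ 28.5 -49.4] 75 1.0903901
[328.3 219. ] [ 30.1 -91.9] 76 1.0899206
[295.1 226.7] [-29.9 -49.8] 76 1.086627
[309.8 239.7] [-29.9 -91.9] 75 1.0857211
((0.5157198309898376, -0.3163200318813324), (0.01722045987844467, 0.06445472687482834), 48.92491149902344) -0.001393913431324805 -0.001067561700487744
```

View pics/p3.png

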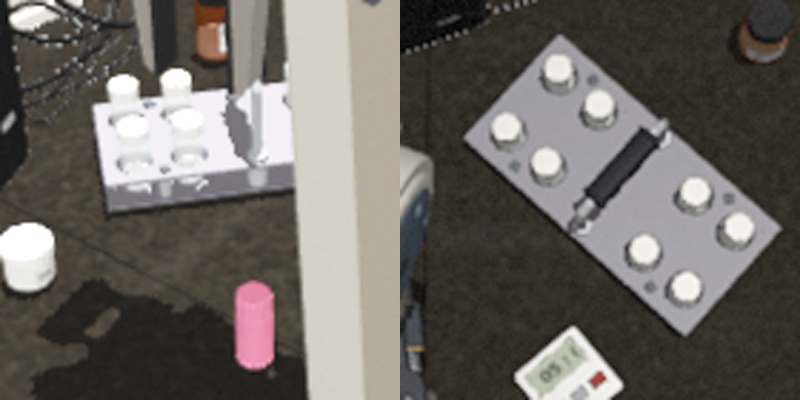

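All eight caps are present, with the last two at crop (507,130) and (695,193), and nothing else has moved. Next is the handle: turn 90° from the vial grasp and centre over it.

Call:
{"method": "apply_moves", "body": {
  "motion": [
    [-0.15,0.06,0,0,0,-0.1,0],
    [-0.35,0.14,0,0,0,-0.2,0],
    [-0.55,0.22,0,0,0,-0.31,0],
    [-0.74,0.29,0,0,0,-0.4,0],
    [-0.826,0.326,0,0,0,-0.447,0]
  ]
}}

```text
time_s: 17.62
position: [0.5176, -0.3215, 0.1854]
ee_rot: [[-0.74, 0.673, 0.002], [0.673, 0.74, -0.002], [-0.002, 0.0, -1.0]]
wrist_force: [-0.4, 0.2, -0.1]
gripper_width: 0.5
grasp_force: 0.0
```

```bash
python3 - <<'E'
from h import *
T=C-.0005*X-.0005*Y
camera('scene');camera('top');st(T,.0815)
R=np.array(sense()['ee_rot']);print('along carrier y',R[:2,1]@Y, 'err deg',np.degrees(np.arcsin(R[:2,1]@X)))
E
```

```text
t 17.725 [ 0.5175 -0.321   0.1851] yaw 137.59 rotvec-tilt [ 0.0017 -0.0015] w 0.49867733920407575 F [0.  0.2 0.9] 0.0
shift shares [0.019  0.014  0.5181] turn z 0.9957
along carrier y 0.9999769674627317 err deg 0.38885417731003
```

Call:
{"method": "apply_moves", "body": {
  "motion": [
    [0.019,0.014,0.05,0,0,-0.004,0],
    [0.019,0.014,0.15,0,0,-0.004,0],
    [0.019,0.014,0.3,0,0,-0.004,0],
    [0.019,0.014,0.45,0,0,-0.004,0],
    [0.019,0.014,0.52,0,0,-0.004,0]
  ]
}}

```text
time_s: 18.35
position: [0.5141, -0.3123, 0.0786]
ee_rot: [[-0.743, 0.669, -0.002], [0.669, 0.743, 0.002], [0.003, -0.0, -1.0]]
wrist_force: [0.2, -0.4, 0.2]
gripper_width: 0.501
grasp_force: 0.0
```

```bash
python3 - <<'E'
from h import *
camera('scene');camera('top');st(C-.0005*X-.0005*Y,.0815)
E
```

```text
t 18.45 [ 0.5144 -0.3127  0.0789] yaw 138.04 rotvec-tilt [-0.0024  0.0015] w 0.498695234730923 F [ 0.5 -0.4  0.7] 0.0
shift shares [-0.0216 -0.0061 -0.0129] turn z 1.0007
```

Call:
{"method": "apply_moves", "body": {
  "motion": [
    [0,0,0,0,0,0,0],
    [0,0,0,0,0,0,0],
    [0,0,0,0,0,0,0],
    [0,0,0,0,0,0,0],
    [0,0,0,0,0,0,0]
  ]
}}

```text
time_s: 19.08
position: [0.5155, -0.314, 0.0803]
ee_rot: [[-0.744, 0.668, 0.0], [0.668, 0.744, -0.0], [-0.0, 0.0, -1.0]]
wrist_force: [-0.2, -0.9, 0.3]
gripper_width: 0.501
grasp_force: 0.0
```

```bash
python3 - <<'E'
from h import *
st(C-.0005*X-.0005*Y,.0815)
E
```

```text
t 19.075 [ 0.5155 -0.314   0.0803] yaw 138.06 rotvec-tilt [ 0.0001 -0.0001] w 0.5007979462304213 F [-0.2 -0.9  0.3] 0.0
shift shares [-0.0129 -0.0051 -0.0059] turn z 1.0009
```

Call:
{"method": "apply_moves", "body": {
  "motion": [
    [-0.013,-0.005,-0.003,0,0,0,0],
    [-0.013,-0.005,-0.003,0,0,0,0.1],
    [-0.013,-0.005,-0.003,0,0,0,0.3],
    [-0.013,-0.005,-0.003,0,0,0,0.5],
    [-0.013,-0.005,-0.003,0,0,0,0.65]
  ],
  "newtons": 45
}}

```text
time_s: 19.7
position: [0.5168, -0.3163, 0.0807]
ee_rot: [[-0.744, 0.668, 0.0], [0.668, 0.744, 0.0], [0.0, 0.0, -1.0]]
wrist_force: [1.0, 0.9, 0.5]
gripper_width: 0.19
grasp_force: 45.0
```

Call:
{"method": "apply_moves", "body": {
  "motion": [
    [0,0,0,0,0,0,0.9],
    [0,0,0,0,0,0,0.9],
    [0,0,0,0,0,0,0.9],
    [0,0,0,0,0,0,0.9],
    [0,0,0,0,0,0,0.9]
  ]
}}

```text
time_s: 20.32
position: [0.5168, -0.3163, 0.0807]
ee_rot: [[-0.744, 0.668, 0.0], [0.668, 0.744, 0.0], [0.0, 0.0, -1.0]]
wrist_force: [1.2, 2.3, -0.5]
gripper_width: 0.189
grasp_force: 45.0
```

Gripped on the 18 mm bar at 45 N. Lifting gently.

Call:
{"method": "apply_moves", "body": {
  "motion": [
    [0,0,-0.01,0,0,0,0.9],
    [0,0,-0.025,0,0,0,0.9],
    [0,0,-0.045,0,0,0,0.9],
    [0,0,-0.07,0,0,0,0.9],
    [0,0,-0.1,0,0,0,0.9]
  ]
}}

```text
time_s: 20.95
position: [0.5167, -0.3164, 0.1012]
ee_rot: [[-0.744, 0.668, -0.0], [0.668, 0.744, 0.0], [0.0, -0.0, -1.0]]
wrist_force: [-0.7, 0.1, -5.6]
gripper_width: 0.194
grasp_force: 45.0
```

Call:
{"method": "apply_moves", "body": {
  "motion": [
    [0,0,-0.04,0,0,0,0.9],
    [0,0,-0.09,0,0,0,0.9],
    [0,0,-0.15,0,0,0,0.9],
    [0,0,-0.21,0,0,0,0.9],
    [0,0,-0.26,0,0,0,0.9]
  ]
}}

```text
time_s: 21.58
position: [0.517, -0.3166, 0.1539]
ee_rot: [[-0.744, 0.668, 0.001], [0.668, 0.744, -0.0], [-0.001, 0.0, -1.0]]
wrist_force: [-0.3, -1.2, -5.1]
gripper_width: 0.193
grasp_force: 45.0
```

Call:
{"method": "apply_moves", "body": {
  "motion": [
    [0,0,-0.05,0,0,0,0.9],
    [0,0,-0.09,0,0,0,0.9],
    [0,0,-0.12,0,0,0,0.9],
    [0,0,-0.14,0,0,0,0.9],
    [0,0,-0.15,0,0,0,0.9]
  ]
}}

```text
time_s: 22.2
position: [0.5167, -0.3164, 0.1829]
ee_rot: [[-0.744, 0.668, -0.0], [0.668, 0.744, 0.0], [0.0, -0.0, -1.0]]
wrist_force: [-0.8, -0.1, -5.7]
gripper_width: 0.193
grasp_force: 45.0
```

Call:
{"method": "apply_moves", "body": {
  "motion": [
    [0,0,0,0,0,0,0.9],
    [0,0,0,0,0,0,0.9],
    [0,0,0,0,0,0,0.9],
    [0,0,0,0,0,0,0.9],
    [0,0,0,0,0,0,0.9]
  ]
}}

```text
time_s: 22.82
position: [0.5168, -0.3164, 0.1827]
ee_rot: [[-0.744, 0.668, -0.0], [0.668, 0.744, 0.0], [0.0, -0.0, -1.0]]
wrist_force: [-0.8, -0.4, -5.6]
gripper_width: 0.193
grasp_force: 45.0
```

```bash
python3 - <<'E'
from h import *
st(C,.18);s=sense();print(np.round(s['dq'],3),np.round(s['moment'],2))
im,d=camera('top');sc,_=camera('scene')
cv2.imwrite('pics/p4.png',np.hstack([cv2.resize(sc[110:320,150:360],(400,400),interpolation=2),cv2.resize(im[120:320,190:390],(400,400),interpolation=2)]))
E
```

```text
t 22.825 [ 0.5168 -0.3164  0.1827] yaw 138.06 rotvec-tilt [-0.0001  0.    ] w 0.19293719432465511 F [-0.8 -0.4 -5.6] 44.99810457229614
shift shares [-0.0027  0.0022  0.0136] turn z 1.0009
[-0.072 -0.065 -0.133 -0.024  0.12  -0.004] [-0.   -0.11 -0.  ]
```

View pics/p4.png

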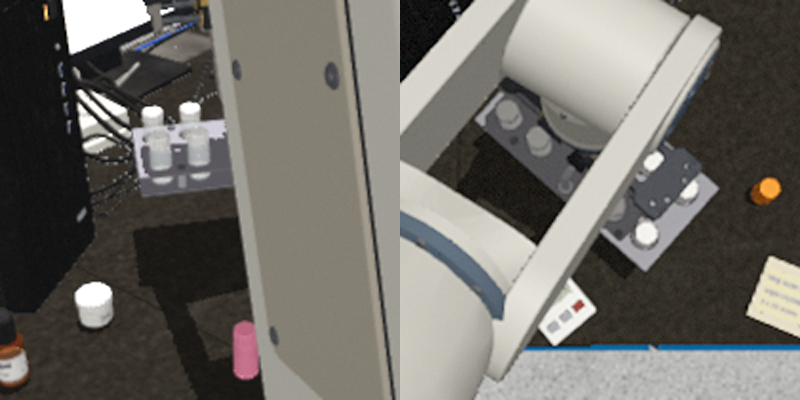

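The carrier hangs level about 10 cm up with its vials in place. The pot, pink look-alike and timer haven't moved.

```bash
python3 -c "
from plant import *
print(finish_job())"
```

```text
the job is handed in; nothing more can be done
None
```

I stood both spare vials in the two empty pockets, then lifted the full carrier level by its handle to about 10 cm and handed the job in there, holding steady; the hand-in gave no verdict.

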